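# Clamp a jar and unscrew its tight cap

### The arm

A 6-joint arm with a two-finger parallel gripper is mounted at the origin on the work surface. World frame = base frame: x ahead of the robot, y to its left, z up, the work surface at z = 0. Lengths are in m, angles in rad, forces in N, time in s.
With the tool pointing down it reaches from about 0.3 to 0.75 m from the base axis. Payload 8.5 kg.
Tool frame: the origin (TCP) lies midway between the tips of the shut fingers; the grasp point (between the pads) lies 19 mm behind it; x points along the fingers, y is the direction in which the jaws open and shut, and the axes are right-handed (so a half turn about x gives the same grasp; the last joint's range is limited). The gripper opens to 85 mm and grips with 20 to 120 N. Pads are 22 mm wide; open, the fingers measure 114 mm over their backs; the gripper's body (76 mm by 85 mm) begins 54 mm behind the grasp point. The pads swing forward as they close: fully open they stand 13 mm farther back than shut.
Start: joints at [-1.424, 0.381, 1.297, -0, 1.464, -0.215], TCP at [0.195, -0.514, 0.231] pointing down, gripper open.
Joint ranges: [-3.11, 3.11], [-0.89, 2.33], [0.22, 2.48], [-1.42, 4.56], [0.17, 2.85], [-2.88, 2.88]. Speed limits (rad/s): [2.39, 2.39, 3.14, 3.14, 3.14, 3.14].

### API

Orientations are given as a rotation vector (axis times angle).
In Python, from bench import state, get_image, sign_off gives the robot as it stands. The module is installed in compiled form; this text tells all that it offers.
- The arm moves only by the tool arm_command, never from a script. Its argument "deltas" is a list that holds one entry, the list of rows, each a list of 7 numbers: the turn, a rotation vector about the world's x, y, z in rad, then the shift along the world's x, y, z in cm, then the closure in counts, from 0 (fully open) to 255 (shut). In form: [[[wx, wy, wz, dx, dy, dz, fingers], ...]]. A call has 1 to 8 rows; each row is the pose to reach, as a shift and turn from the pose commanded when the call began; what a row does not reach only later rows make up. A row lasts 1/10 s, in which the tool goes at most 50 mm and 8.59 degrees, less where a joint would pass 70% of its speed; a pose out of reach is approached as far as the arm can. A call with a gripper value outside its range is refused whole. The fingers move at their own pace and stop on an object; "newtons" is the grip in N (left out, the last holds). Time passes only in rows, so rows that repeat a pose let the fingers close. It gives the time, the measured TCP pose, the force and the opening at its end, in the units of the state.
- state(): the state, without advancing time (a new reading comes with each control period).
- get_image(name): name is "side" or "top"; returns a dict with "color" (480x640x3 uint8, blue, green, red), "fx", "fy", "cx", "cy" (pixels), "xyz" and "rotation" of the camera in the world. Camera axes: x right, y up, looking along -z (the intrinsics and any distortion apply to the point x, -y, -z); pixel columns grow to the right and rows downward; lengths in m; the calibration is good to about 2 mm. A picture is of the moment at which its call begins. There is no depth.
- sign_off(): hands the job in, once; it reports no verdict.
The state is a dict: "t": time; "q": joint angles; "qvel": joint speeds; "effort": joint torques, N m; "tool_pos": TCP position; "ee_rot": TCP orientation; "contact_force": force on the tool from outside, world axes, zero at the start; "wrist_torque": the same for the moment, N m; "opening": opening from 0.0 (shut) to 1.0 (fully open).
Only numpy, scipy, OpenCV 4.12 (cv2) and the standard library are available. Lean on these libraries where they do the work, as an engineer would, in place of code of your own. Each camera call takes 0.05 s, during which the arm holds its last target. There are 200 camera calls.

### The job

Brace the square glass jar by turning both red knobs of the jar clamp clockwise all the way to their stops. Then unscrew the jar's tight bamboo cap anticlockwise, stop turning once the thread has let go, lift the cap straight off and finish still holding it, level and still, just above the open jar (a few centimetres of air between them). Leave the jar standing in the clamp and do not disturb the mug, the tea tin or the white canister.

Things in the scene. Friction and masses are not known exactly. Their poses are not given: they have to be found in the camera images.
- clamp: Grey clamp base fixed to the worktop, plate 110 x 290 x 10 mm; origin at the centre of its underside, z up, knobs along its +y (left) and -y (right). The jar stands at the middle, 10 mm above the worktop, between two dark jaws (top 40 mm above the worktop); a knob slides its jaw 6 mm per rad to the jar. Two steel pins, 10 mm thick, top 32 mm above the worktop, at x = +45 and -45 mm.
- knob_left_grip (a point): Grip point on the left red knob's upright turning axis, 63 mm above the worktop, 108 mm from the clamp's centre on its +y side. The grip is a red bar 46 mm long, 14 mm thick, from 42.5 to 68.5 mm above the worktop, over a black disc of 42 mm and a steel post of 48 mm diameter, 38 mm high. The frame turns with the knob: x along the bar, y across it (pinch along y), z up.
- knob_right_grip (a point): The same on the right red knob (on the clamp's -y side).
- knob_left (a joint): Angle of the left knob, rad: grows clockwise seen from above; 0 is fully open, 1.4 the stop where its jaw holds the jar. At 0 the bar lies along the clamp's x; it starts at 0 to 0.35. It stays where it is left; friction about 0.2 N m, more as the jaw meets the jar.
- knob_right (a joint): The same for the right knob, also clockwise.
- jar: Square clear glass jar of nuts, loose, 0.3 to 0.65 kg, 56 x 56 mm, 80 mm high to the flat shoulder; round neck of 42 mm diameter up to 98 mm; in its mouth an inner seal with a white bar that turns with the cap, top 107 to 110 mm above the jar's underside. Origin at the centre of its underside, z up. Starts within 4 mm and 3 degrees of square between the jaws, which straighten it.
- cap: Round bamboo screw cap, 58 mm diameter, 28 mm high, 60 g; origin at the centre of its lower rim, z up. Screwed home its rim is 4 mm above the jar's shoulder, its top 122 mm above the worktop. Grip across the diameter, fingertips above the shoulder. Unscrews anticlockwise seen from above, about 0.5 N m, rising 1.2 mm per rad; cannot be pulled off until the thread lets go, then lifts straight off.
- thread (a joint): How far the cap has been unscrewed, rad, anticlockwise from above: 0 tight, free to lift from 1.9 on (aim at about 2.15), jams against a far stop at 2.8. The cap has about 0.05 rad of play on it. Keeps its value once the cap is off.
- mug: Blue mug, 80 mm diameter, 90 mm high, bystander; origin at the centre of its underside.
- tea_tin: Green tea tin with a red lid, 79 x 114 x 101 mm, bystander; origin at the centre of its underside.
- canister: White ceramic canister, 80 mm diameter, 90 mm high, bystander; origin at the centre of its underside.
Things that resemble listed ones, but are neither listed nor needed, are in the scene too. Of the things shaped like the cap, the wooden one is meant.

How it is judged:
On the way, in this order (a step that is already met when the one before it is completed fails the run):
1. both clamp knobs turned to their stops (value of joint each of knob_left, knob_right above 1.25 rad), for 0.2 s.
2. cap unscrewed until the thread lets go, jar still clamped (all of step 1 and value of joint thread above 1.9 rad), for 0.1 s.
At the end, for the whole second after the job is handed in: Knobs within 0.15 rad of their stops; thread beyond 1.85 rad; cap held only by the fingers, still, tilt under 0.2 rad, within 25 mm of the jar's axis, rim 112 to 175 mm above the jar's underside; jar upright on the plate, square within 0.1 rad, within 12 mm of the clamp's centre (all of step 1 and value of joint thread above 1.85 rad and z of cap in the frame of jar between 0.112 and 0.175 m and horizontal distance between cap and jar below 0.025 m and angle between cap's own z axis and vertical below 0.2 rad and linear speed of cap below 0.02 m/s and contact force between cap and the fingers above 2 N and contact force between cap and jar below 0.2 N and contact force between cap and clamp below 0.2 N and horizontal distance between jar and clamp below 0.012 m and z of jar in the frame of clamp below 0.014 m and angle between the x axis of jar and the x axis of clamp, either way round below 0.1 rad and angle between jar's own z axis and vertical below 0.05 rad); the arm keeps its last pose, push and grip.
It fails at once if the mug, tea tin or canister is moved more than 30 mm (distance of any of mug, tea_tin, canister from where it was at the start of the episode above 0.03 m).
It fails at once if the cap is wound on against the far stop (beyond 2.7 rad) (value of joint thread above 2.7 rad).
It fails at once if the jar is lifted 15 mm or tipped (z of jar in the frame of clamp above 0.025 m or angle between jar's own z axis and vertical above 0.2 rad).
It also fails if it takes over 61 s, if anything falls off the work surface, if the arm or the gripper's body presses on something with over 40 N, if the wrist force passes 120 N, or if a joint passes its speed limit or range.

## Working session

There is one attempt and no reset: what is moved stays moved. The work goes in short steps, Python scripts to look and compute and a tool call to move; the robot and the scene stay as the last step left them, time stands still between calls to the robot, and variables do not carry over. Pictures are saved under pics/ and viewed, about 8 in all and at most 12, crops included, and the job is handed in when it is done.

Besides the shell and the picture viewer there is one more tool, called after "Emit:" as a command line: name --argument value ..., lists and objects as JSON in quotes. arm_command: Moves the arm, as the interface text tells. Its arguments: {"type":"object","properties":{"deltas":{"type":"array"},"newtons":{"type":"number"}},"required":["deltas"]}

```bash
mkdir -p pics; cat > h.py <<'E'
import numpy as np, cv2
from bench import state, get_image, sign_off
def snap(n,f):
    d=get_image(n); cv2.imwrite(f'pics/{f}.png',d['color'])
    np.savez(f'pics/{f}.npz',**{k:np.array(v) for k,v in d.items()}); return d
def ray(d,u,v):
    k=np.array([(u-float(d['cx']))/float(d['fx']),-(v-float(d['cy']))/float(d['fy']),-1.])
    R=np.array(d['rotation'])
    if R.shape!=(3,3): R=cv2.Rodrigues(R.astype(float))[0]
    return np.array(d['xyz'],float),R@k
def onz(d,u,v,z):
    o,r=ray(d,u,v); return o+r*(z-o[2])/r[2]
def proj(d,p):
    R=np.array(d['rotation'])
    if R.shape!=(3,3): R=cv2.Rodrigues(R.astype(float))[0]
    c=R.T@(np.array(p)-np.array(d['xyz'],float)); return float(d['fx'])*c[0]/-c[2]+float(d['cx']),float(d['fy'])*-c[1]/-c[2]+float(d['cy'])
E
python3 - <<'E'
from h import *
for n in('top','side'):
    d=snap(n,n+'0'); print(n,{k:v for k,v in d.items() if k!='color'})
print(state())
E
```

```text
top {'fx': 444.6515264651801, 'fy': 444.6515264651801, 'cx': 324.97833452691793, 'cy': 245.87767563963854, 'xyz': array([ 0.48170931, -0.00364668,  1.06745765]), 'rotation': array([ 0.07215336, -0.11072851, -1.57059223])}
side {'fx': 486.07101553728154, 'fy': 486.07101553728154, 'cx': 319.80718824788033, 'cy': 233.93888418553888, 'xyz': array([-0.03825402,  0.56170756,  0.658547  ]), 'rotation': array([ 0.47877506, -1.13371823, -2.05706356])}
{'t': 0.1, 'q': array([-1.42429461e+00,  3.81114013e-01,  1.29815196e+00,  3.27040998e-06,
        1.46359875e+00, -2.15285080e-01]), 'qvel': array([ 0.0014122 , -0.00369583, -0.00407626,  0.00153413, -0.00011233,
       -0.00080231]), 'effort': array([ 3.97397293e-03, -4.49214363e+01, -2.31656849e+01, -1.59779593e-04,
        3.62483523e-03, -3.65595682e-06]), 'tool_pos': array([ 0.19463788, -0.51413179,  0.2307925 ]), 'ee_rot': array([ 2.02475347,  0.3716116 , -2.02465675]), 'contact_force': array([ 0.17226055,  0.19928608, -0.08467893]), 'wrist_torque': array([ 0.02760564, -0.00819222,  0.02759985]), 'opening': 1.0021436421233543}
```

View pics/top0.png

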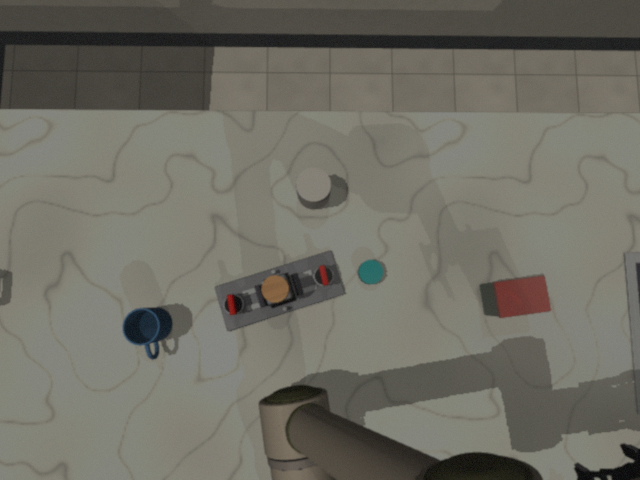

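View pics/side0.png

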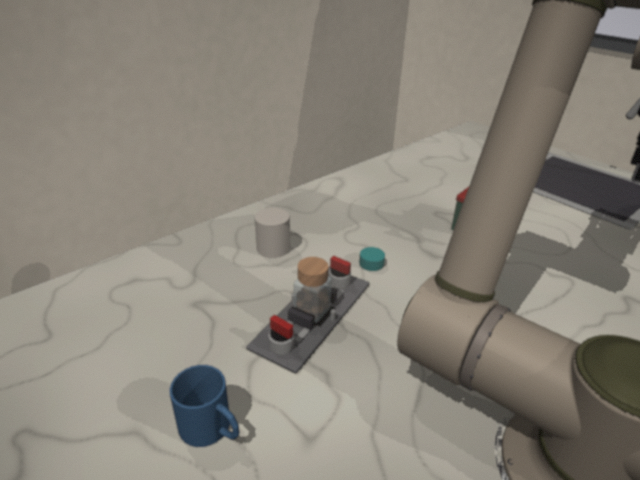

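Top picture: the clamp plate has corners near (216,285), (333,251), (345,294) and (228,331). The red knobs are at (233,303) and (324,275). There are two cap-shaped things: the wooden disc on the jar at (274,289) and a teal lid lying on the worktop at (371,271). The wooden one on the jar is the cap. The mug is at (148,326), the canister at (313,185) and the tin at (520,297). The enlarged crop will confirm the cap and give the measurements.

```bash
cat > m.py <<'E'
from h import *
import sys
f=sys.argv[1]; d=dict(np.load(f'pics/{f}.npz')); im=d['color']; hsv=cv2.cvtColor(im,cv2.COLOR_BGR2HSV)
roi=np.zeros(im.shape[:2],np.uint8); roi[235:345,200:355]=255
def blobs(lo,hi,a):
    m=cv2.inRange(hsv,lo,hi)
    if lo[0]==0 and hi[0]<8: m|=cv2.inRange(hsv,(172,lo[1],lo[2]),(180,255,255))
    m&=roi; n,l,s,c=cv2.connectedComponentsWithStats(m)
    return [(np.argwhere(l==i)[:,::-1].astype(np.float32),c[i],s[i]) for i in range(1,n) if s[i][4]>a]
for nm,lo,hi,z in(('red',(0,140,60),(6,255,255),.0685),('cap',(8,80,60),(22,255,255),.122)):
    for pts,c,s in blobs(lo,hi,25):
        w=np.array([onz(d,u,v,z)[:2] for u,v in pts]); mu=w.mean(0); r=cv2.minAreaRect((w*1000).astype(np.float32))
        e,V=np.linalg.eigh(np.cov((w-mu).T)); a=V[:,1]; print(nm,c.round(1),s[4],'xy',mu.round(4),'axis deg',round(np.degrees(np.arctan2(a[1],a[0]))%180,1),'rect',np.round(r[0],1),np.round(r[1],1))
E
python3 m.py top0; python3 - <<'E'
from h import *
d=dict(np.load('pics/top0.npz'))
P=[onz(d,u,v,.01)[:2] for u,v in((216,285),(333,251),(345,294),(228,331))]; print(np.round(P,4),np.mean(P,0))
for n,u,v,z in(('mug',148,326,.09),('can',313,185,.09),('tin',520,297,.101)): print(n,onz(d,u,v,z)[:2].round(3))
cv2.imwrite('pics/c0.png',cv2.resize(d['color'][230:345,200:390],None,fx=4,fy=4,interpolation=cv2.INTER_CUBIC))
E
```

```text
red [323.3 275. ] 123 xy [ 0.5327 -0.0245] axis deg 13.0 rect [532.7 -24.6] [43.  14.7]
red [230.9 304.4] 132 xy [0.4681 0.1807] axis deg 11.3 rect [467.9 180.8] [43.3 14.8]
cap [274.7 288.6] 614 xy [0.5015 0.0794] axis deg 92.9 rect [501.8  79.9] [56.9 56.9]
[[ 0.5126  0.2274]
 [ 0.593  -0.049 ]
 [ 0.4906 -0.0769]
 [ 0.4057  0.1969]] [0.50050629 0.07457995]
mug [0.423 0.353]
can [ 0.734 -0.001]
tin [ 0.482 -0.453]
```

View pics/c0.png

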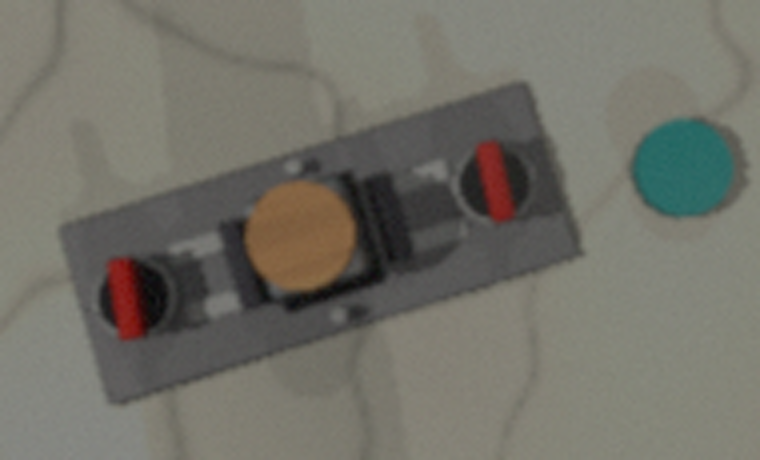

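The crop shows the wooden disc sitting on the square jar between the jaws, at crop (300,235), so that is the cap. The teal disc at crop (683,167) lies on the worktop. The red bars are at crop (125,298) and (495,180). Next I work out the tool's yaw.

```bash
python3 - <<'E'
from h import *
s=state(); R=cv2.Rodrigues(s['ee_rot'])[0]; print(R.round(4))
y=R[:,1]; psi=np.degrees(np.arctan2(y[1],y[0])); print('yaw y',psi,'q1-q6',np.degrees(s['q'][0]-s['q'][5]),'q1+q6',np.degrees(s['q'][0]+s['q'][5]))
t=np.array([.5327,-.0245,.16]); print((t-s['tool_pos'])*100, np.degrees(np.arctan2(t[1],t[0])))
E
```

```text
[[-2.000e-04  3.539e-01 -9.353e-01]
 [ 1.300e-03 -9.353e-01 -3.539e-01]
 [-1.000e+00 -1.200e-03 -3.000e-04]]
yaw y -69.27115397042283 q1-q6 -69.27114358578457 q1+q6 -93.94099658851775
[33.80621194 48.96317898 -7.0792496 ] -2.6332984465334532
```

Emit:
arm_command --deltas '[[[0,0,0.143,1.6,2.33,0,0],[0,0,0.286,3.2,4.66,0,0],[0,0,0.429,4.8,7.0,0,0],[0,0,0.572,6.4,9.3,0,0],[0,0,0.715,8.0,11.6,0,0],[0,0,0.858,9.7,14.0,0,0],[0,0,1.0,11.3,16.3,0,0]]]' --newtons 60

```text
t: 0.8
tool_pos: [0.3082, -0.3501, 0.2311]
ee_rot: [1.358, 1.107, -1.357]
contact_force: [-0.7, 0.1, -0.3]
opening: 1.001
```

Emit:
arm_command --deltas '[[[0,0,0.143,1.6,2.33,0,0],[0,0,0.286,3.2,4.66,0,0],[0,0,0.429,4.8,7.0,0,0],[0,0,0.572,6.4,9.3,0,0],[0,0,0.715,8.0,11.6,0,0],[0,0,0.858,9.7,14.0,0,0],[0,0,1.0,11.3,16.3,0,0]]]'

```text
t: 1.5
tool_pos: [0.4211, -0.1872, 0.2311]
ee_rot: [0.605, 1.485, -0.605]
contact_force: [0.1, -0.4, 0.2]
opening: 0.996
```

Emit:
arm_command --deltas '[[[0,0,0.143,1.6,2.33,0,0],[0,0,0.286,3.2,4.66,0,0],[0,0,0.429,4.8,7.0,-1,0],[0,0,0.572,6.4,9.3,-2,0],[0,0,0.715,8.0,11.6,-4,0],[0,0,0.858,9.7,14.0,-6,0],[0,0,1.0,11.2,16.4,-8,0],[0,0,1.0,11.2,16.4,-8,0]]]'

```text
t: 2.3
tool_pos: [0.5324, -0.0218, 0.1485]
ee_rot: [-0.176, 1.568, 0.18]
contact_force: [0.3, -0.3, 1.3]
opening: 0.999
```

```bash
python3 - <<'E'
from h import *
d=dict(np.load('pics/side0.npz')); 
for n,p in(('L',[.4681,.1807,.0685]),('R',[.5327,-.0245,.0685]),('cap',[.5015,.0794,.122])): print(n,np.round(proj(d,p),1))
d=snap('side','s1'); print('tcp',np.round(proj(d,state()['tool_pos']),1))
p0=cv2.resize(np.load('pics/side0.npz')['color'][230:390,230:400],None,fx=2.3,fy=3.4*2.3/3.4)
p1=cv2.resize(d['color'][180:340,280:450],None,fx=2.3,fy=2.3)
for n,p in(('L',[.4681,.1807,.0685]),('R',[.5327,-.0245,.0685]),('cap',[.5015,.0794,.122])):
    u,v=proj(d,p); cv2.circle(p0,(int((u-230)*2.3),int((v-230)*2.3)),2,(0,255,0),-1)
    cv2.circle(p1,(int((u-280)*2.3),int((v-180)*2.3)),2,(0,255,0),-1)
cv2.imwrite('pics/c1.png',np.hstack([p0,p1]))
s=state(); R=cv2.Rodrigues(s['ee_rot'])[0]; print(s['tool_pos'],np.degrees(np.arctan2(R[1,1],R[0,1])))
E
```

```text
L [281.5 320.7]
R [340.6 259.8]
cap [313.1 265.1]
tcp [342.1 226.7]
[ 0.53239719 -0.02316054  0.14987609] 102.72572067381716
```

View pics/c1.png

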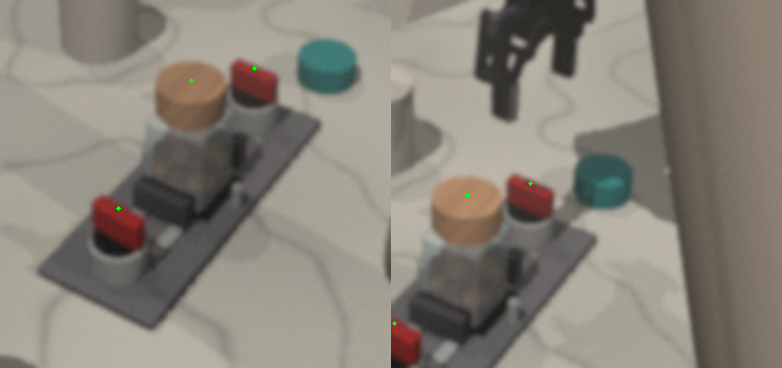

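The green dots (projected estimates) lie on top of both bars and of the cap, within about 2 mm. The open fingers hang above the right knob, straddling its bar. I lower and pinch.

Emit:
arm_command --deltas '[[[0,0,0,0,0,-4,0],[0,0,0,0,0,-8,0],[0,0,0,0,0,-10.4,0],[0,0,0,0,0,-10.4,0],[0,0,0,0,0,-10.4,255],[0,0,0,0,0,-10.4,255],[0,0,0,0,0,-10.4,255],[0,0,0,0,0,-10.4,255]]]'

```text
t: 3.15
tool_pos: [0.5331, -0.0245, 0.0483]
ee_rot: [-0.173, 1.562, 0.172]
contact_force: [0.0, -0.1, -0.1]
opening: 0.329
```

Emit:
arm_command --deltas '[[[0,0,0,0,0,0,255],[0,0,0,0,0,0,255],[0,0,0,0,0,0,255]]]'

```text
t: 3.45
tool_pos: [0.5327, -0.0235, 0.0482]
ee_rot: [-0.172, 1.563, 0.174]
contact_force: [-1.8, 5.6, 7.9]
opening: 0.146
```

Emit:
arm_command --deltas '[[[0,0,-0.13,0,0,0,255],[0,0,-0.26,0,0,0,255],[0,0,-0.39,0,0,0,255],[0,0,-0.52,0,0,0,255],[0,0,-0.65,0,0,0,255],[0,0,-0.78,0,0,0,255],[0,0,-0.91,0,0,0,255],[0,0,-1.04,0,0,0,255]]]'

```text
t: 4.25
tool_pos: [0.5328, -0.0229, 0.0482]
ee_rot: [0.646, 1.473, -0.642]
contact_force: [-0.9, 9.8, 7.8]
opening: 0.153
```

```bash
cat > st.py <<'E'
from h import *
s=state(); R=cv2.Rodrigues(s['ee_rot'])[0]
print('t',s['t'],'pos',s['tool_pos'].round(4),'yaw',round(float(np.degrees(np.arctan2(R[1,1],R[0,1]))),1),'tilt',R[2].round(3),'F',np.round(s['contact_force'],1),'T',np.round(s['wrist_torque'],2),'open',round(s['opening']*85,1),'q6',round(np.degrees(s['q'][5]),1))
E
python3 st.py
```

```text
t 4.25 pos [ 0.5328 -0.0229  0.0482] yaw 42.8 tilt [-1.     0.002 -0.001] F [-0.9  9.8  7.8] T [1.44 0.2  0.25] open 13.0 q6 -58.1
```

Emit:
arm_command --deltas '[[[0,0,-0.12,0,0.1,0,255],[0,0,-0.24,0,0.1,0,255],[0,0,-0.29,0,0.1,0,255],[0,0,-0.29,0,0.1,0,255]]]'

```text
t: 4.65
tool_pos: [0.5329, -0.0227, 0.0482]
ee_rot: [0.864, 1.392, -0.863]
contact_force: [-0.1, 3.4, 7.7]
opening: 0.15
```

```bash
python3 st.py
```

```text
t 4.65 pos [ 0.5329 -0.0227  0.0482] yaw 26.4 tilt [-1.     0.001  0.   ] F [-0.1  3.4  7.7] T [0.64 0.17 0.27] open 12.8 q6 -41.6
```

Emit:
arm_command --deltas '[[[0,0,-0.06,0,0,0,255],[0,0,-0.1,0,0,0,255],[0,0,-0.1,0,0,0,255]]]'

```text
t: 4.95
tool_pos: [0.5329, -0.0227, 0.0483]
ee_rot: [0.936, 1.359, -0.936]
contact_force: [-0.1, 5.1, 8.0]
opening: 0.148
```

```bash
python3 st.py
```

```text
t 4.95 pos [ 0.5329 -0.0227  0.0483] yaw 20.9 tilt [-1.     0.001  0.001] F [-0.1  5.1  8. ] T [0.78 0.15 2.02] open 12.6 q6 -36.1
```

Emit:
arm_command --deltas '[[[0,0,0,0,0,0,0],[0,0,0,0,0,0,0],[0,0,0,0,0,2,0],[0,0,0,0,0,7,0],[0,0,0,0,0,12,0],[0,0,0.14,-0.8,2.5,12,0],[0,0,0.28,-1.6,5,12,0],[0,0,0.42,-2.4,7.5,12,0]]]'

```text
t: 5.75
tool_pos: [0.5081, 0.0523, 0.1675]
ee_rot: [0.614, 1.482, -0.614]
contact_force: [0.9, 0.1, -0.1]
opening: 0.994
```

Emit:
arm_command --deltas '[[[0,0,0.14,-0.8,2.6,0,0],[0,0,0.28,-1.6,5.2,0,0],[0,0,0.42,-2.4,7.8,0,0],[0,0,0.56,-3.2,10.4,0,0],[0,0,0.7,-4.0,13,0,0],[0,0,0.84,-4.1,13,0,0],[0,0,0.98,-4.1,13,0,0],[0,0,0.98,-4.1,13,0,0]]]'

```text
t: 6.55
tool_pos: [0.4674, 0.1817, 0.1672]
ee_rot: [-0.15, 1.566, 0.15]
contact_force: [0.0, 0.3, -0.1]
opening: 1.002
```

```bash
python3 st.py; python3 - <<'E'
from h import *
snap('top','t2')
E
python3 m.py t2
```

```text
t 6.55 pos [0.4674 0.1817 0.1672] yaw 101.0 tilt [-1.     0.    -0.001] F [ 0.   0.3 -0.1] T [-0.   -0.   -0.04] open 85.1 q6 -93.3
red [323.2 275. ] 103 xy [ 0.5326 -0.0242] axis deg 116.2 rect [532.7 -23.8] [12.  42.2]
cap [274.9 288.8] 588 xy [0.5012 0.0791] axis deg 93.1 rect [501.4  79. ] [55.9 55.2]
```

The right bar now lies at -63.8°, about 1.4 rad from its open position, so that knob is at its stop. Now the left knob.

Emit:
arm_command --deltas '[[[0,0,0,0,0,-4,0],[0,0,0,0,0,-8,0],[0,0,0,0,0,-12,0],[0,0,0,0,0,-12,255],[0,0,0,0,0,-12,255],[0,0,0,0,0,-12,255],[0,0,0,0,0,-12,255],[0,0,0,0,0,-12,255]]]'

```text
t: 7.4
tool_pos: [0.4683, 0.1824, 0.0488]
ee_rot: [-0.147, 1.563, 0.15]
contact_force: [-6.9, 21.5, 27.1]
opening: 0.152
```

Emit:
arm_command --deltas '[[[0,0,0,0,0,0,255],[0,0,0,0,0,0,255],[0,0,0,0,0,0,255]]]'

```text
t: 7.7
tool_pos: [0.4682, 0.1826, 0.049]
ee_rot: [-0.148, 1.563, 0.15]
contact_force: [-2.3, 5.5, 9.6]
opening: 0.148
```

```bash
python3 st.py
```

```text
t 7.7 pos [0.4682 0.1826 0.049 ] yaw 100.9 tilt [-1.     0.001  0.003] F [-2.3  5.5  9.6] T [ 0.77  0.34 -0.07] open 12.5 q6 -93.2
```

Gripped. I turn it clockwise.

Emit:
arm_command --deltas '[[[0,0,-0.13,0,0.05,0,255],[0,0,-0.26,0,0.05,0,255],[0,0,-0.39,0,0.05,0,255],[0,0,-0.52,0,0.05,0,255],[0,0,-0.65,0,0.05,0,255],[0,0,-0.78,0,0.05,0,255],[0,0,-0.91,0,0.05,0,255],[0,0,-1.04,0,0.05,0,255]]]'

```text
t: 8.5
tool_pos: [0.4681, 0.1828, 0.0489]
ee_rot: [0.669, 1.464, -0.666]
contact_force: [-2.2, 4.1, 8.9]
opening: 0.147
```

Emit:
arm_command --deltas '[[[0,0,-0.12,0,0,0,255],[0,0,-0.24,0,0,0,255],[0,0,-0.3,0,0,0,255],[0,0,-0.34,0,0,0,255],[0,0,-0.34,0,0,0,255]]]'

```text
t: 9.0
tool_pos: [0.4682, 0.1829, 0.049]
ee_rot: [0.923, 1.364, -0.92]
contact_force: [-0.6, 4.5, 9.6]
opening: 0.153
```

```bash
python3 st.py
```

```text
t 9.0 pos [0.4682 0.1829 0.049 ] yaw 22.0 tilt [-1.     0.003  0.001] F [-0.6  4.5  9.6] T [0.81 0.43 1.88] open 13.0 q6 -14.2
```

Emit:
arm_command --deltas '[[[0,0,0,0,0,0,0],[0,0,0,0,0,0,0],[0,0,0,0,0,2,0],[0,0,0,0,0,7,0],[0,0,0,0,0,12,0],[0,0,0,1.1,-3.4,13,0],[0,0,0,2.2,-6.8,13,0],[0,0,0,3.3,-10.2,13,0]]]'

```text
t: 9.8
tool_pos: [0.5009, 0.079, 0.1781]
ee_rot: [0.925, 1.365, -0.923]
contact_force: [0.9, 0.6, -0.6]
opening: 0.998
```

Emit:
arm_command --deltas '[[[0,0,0,0,0,0,0],[0,0,0,0,0,0,0]]]'

```text
t: 10.0
tool_pos: [0.5005, 0.0797, 0.1772]
ee_rot: [0.926, 1.366, -0.926]
contact_force: [-0.1, 0.6, -1.2]
opening: 0.999
```

```bash
python3 st.py; python3 - <<'E'
from h import *
t=snap('top','t3'); d=snap('side','s3'); s=state()
a=cv2.resize(t['color'][235:345,200:355],None,fx=3.2,fy=3.2); p=s['tool_pos'].copy()
im=d['color'].copy()
for q in([.5013,.0805,.122],[.5013,.0805,.094],p): u,v=proj(d,q); cv2.circle(im,(int(round(u)),int(round(v))),1,(0,255,0),-1)
b=cv2.resize(im[180:357,240:360],None,fx=2,fy=2); b=b[:352]
cv2.imwrite('pics/c3.png',np.hstack([a[:352],b]))
E
python3 m.py t3
```

```text
t 10.0 pos [0.5005 0.0797 0.1772] yaw 21.7 tilt [-1.    -0.    -0.001] F [-0.1  0.6 -1.2] T [-0.02 -0.01 -0.01] open 84.9 q6 -26.1
red [323.5 275. ] 100 xy [ 0.5326 -0.0249] axis deg 116.1 rect [532.  -24.7] [12.  41.2]
```

View pics/c3.png

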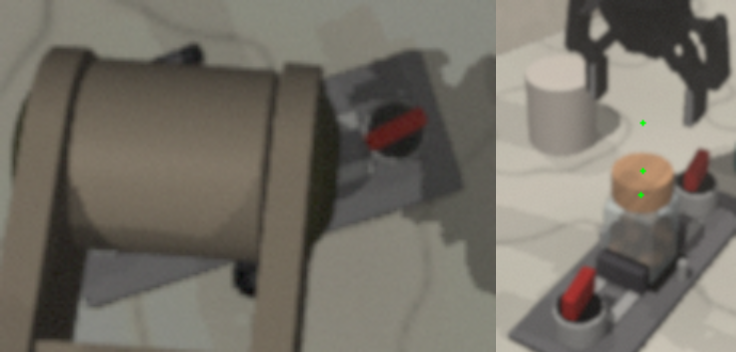

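Both bars are turned, the jar is clamped, and the cap at crop (642,180) sits centred below the open fingers. I lower and grip it.

Emit:
arm_command --deltas '[[[0,0,0,0,0,-4,0],[0,0,0,0,0,-7,0],[0,0,0,0,0,-8.8,0],[0,0,0,0,0,-8.8,0]]]' --newtons 50

```text
t: 10.5
tool_pos: [0.4991, 0.0812, 0.0874]
ee_rot: [0.922, 1.371, -0.926]
contact_force: [0.7, -1.2, 1.3]
opening: 1.0
```

Emit:
arm_command --deltas '[[[0,0,0,0,0,0,255],[0,0,0,0,0,0,255],[0,0,0,0,0,0,255],[0,0,0,0,0,0,255],[0,0,0,0,0,0,255],[0,0,0,0,0,0,255]]]'

```text
t: 11.1
tool_pos: [0.5013, 0.0804, 0.0907]
ee_rot: [0.925, 1.364, -0.922]
contact_force: [-1.4, 1.7, 6.6]
opening: 0.663
```

```bash
python3 st.py
```

```text
t 11.1 pos [0.5013 0.0804 0.0907] yaw 21.8 tilt [-1.     0.003  0.001] F [-1.4  1.7  6.6] T [ 0.3   0.14 -0.09] open 56.4 q6 -26.1
```

Emit:
arm_command --deltas '[[[0,0,0,0,0,0,255],[0,0,0.1,0,0,0.01,255],[0,0,0.2,0,0,0.02,255],[0,0,0.3,0,0,0.04,255]]]' --newtons 90

```text
t: 11.5
tool_pos: [0.5013, 0.0803, 0.0912]
ee_rot: [0.693, 1.455, -0.691]
contact_force: [-0.8, 0.1, 5.5]
opening: 0.646
```

```bash
python3 st.py; python3 - <<'E'
from h import *
snap('side','s4')
E
```

```text
t 11.5 pos [0.5013 0.0803 0.0912] yaw 39.2 tilt [-1.     0.002  0.001] F [-0.8  0.1  5.5] T [ 0.16  0.23 -0.4 ] open 55.0 q6 -43.5
```

Emit:
arm_command --deltas '[[[0,0,0.12,0,0,0.015,255],[0,0,0.24,0,0,0.03,255],[0,0,0.36,0,0,0.045,255],[0,0,0.48,0,0,0.06,255],[0,0,0.6,0,0,0.07,255],[0,0,0.72,0,0,0.085,255],[0,0,0.84,0,0,0.1,255],[0,0,0.96,0,0,0.115,255]]]'

```text
t: 12.35
tool_pos: [0.5015, 0.0796, 0.0924]
ee_rot: [-0.059, 1.567, 0.057]
contact_force: [-0.6, -4.4, 5.8]
opening: 0.65
```

```bash
python3 st.py; python3 - <<'E'
from h import *
snap('side','s5')
E
```

```text
t 12.35 pos [0.5015 0.0796 0.0924] yaw 94.3 tilt [-1.    -0.001  0.003] F [-0.6 -4.4  5.8] T [-0.61  0.1  -0.42] open 55.3 q6 -98.6
```

Emit:
arm_command --deltas '[[[0,0,0.12,0,0,0.015,255],[0,0,0.24,0,0,0.03,255],[0,0,0.36,0,0,0.045,255],[0,0,0.48,0,0,0.06,255],[0,0,0.6,0,0,0.07,255],[0,0,0.72,0,0,0.085,255],[0,0,0.8,0,0,0.095,255],[0,0,0.8,0,0,0.095,255]]]'

```text
t: 13.2
tool_pos: [0.5021, 0.0794, 0.0934]
ee_rot: [-0.682, 1.458, 0.677]
contact_force: [2.5, -4.3, 6.6]
opening: 0.654
```

```bash
python3 st.py; python3 - <<'E'
from h import *
d=snap('side','s6')
cs=[np.load(f'pics/{n}.npz')['color'][220:360,250:370] for n in('s3','s4','s5','s6')]
cv2.imwrite('pics/c6.png',cv2.resize(np.hstack(cs[1:]),None,fx=2.2,fy=2.2,interpolation=cv2.INTER_CUBIC))
E
```

```text
t 13.2 pos [0.5021 0.0794 0.0934] yaw 139.9 tilt [-1.    -0.004  0.002] F [ 2.5 -4.3  6.6] T [-0.69 -0.29 -0.22] open 55.6 q6 -144.2
```

View pics/c6.png

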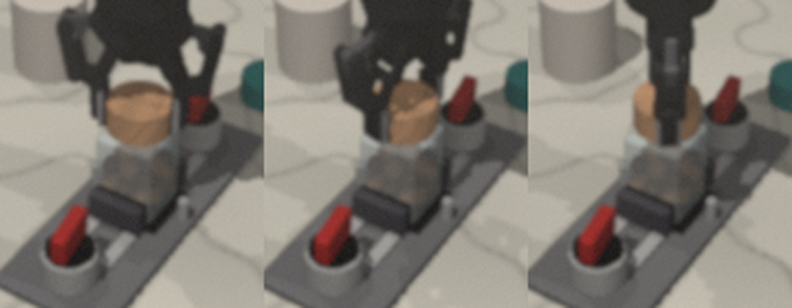

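The three crops show the fingers gripping the cap and turning it about 118° (2.06 rad) on the clamped jar, which has not moved. The torque has dropped from 0.42 to 0.22 N m. I add 0.12 rad, then lift a little and check the force.

Emit:
arm_command --deltas '[[[0,0,0.06,0,0,0.01,255],[0,0,0.12,0,0,0.015,255],[0,0,0.12,0,0,0.015,255]]]'

```text
t: 13.55
tool_pos: [0.5022, 0.0795, 0.0935]
ee_rot: [-0.773, 1.426, 0.768]
contact_force: [2.1, -5.4, 6.7]
opening: 0.65
```

```bash
python3 st.py
```

```text
t 13.55 pos [0.5022 0.0795 0.0935] yaw 146.7 tilt [-1.    -0.005  0.002] F [ 2.1 -5.4  6.7] T [-0.73 -0.33 -0.34] open 55.2 q6 -151.0
```

Emit:
arm_command --deltas '[[[0,0,0,0,0,0.1,255],[0,0,0,0,0,0.2,255],[0,0,0,0,0,0.3,255]]]'

```text
t: 13.85
tool_pos: [0.5011, 0.0798, 0.0948]
ee_rot: [-0.77, 1.429, 0.769]
contact_force: [5.3, -2.8, -8.7]
opening: 0.65
```

```bash
python3 st.py
```

```text
t 13.85 pos [0.5011 0.0798 0.0948] yaw 146.6 tilt [-1.    -0.001  0.   ] F [ 5.3 -2.8 -8.7] T [-0.41 -0.61 -0.26] open 55.3 q6 -150.9
```

Emit:
arm_command --deltas '[[[0,0,0,0,0,0.1,255],[0,0,0,0,0,0.2,255],[0,0,0,0,0,0.2,255]]]'

```text
t: 14.15
tool_pos: [0.5006, 0.0802, 0.0971]
ee_rot: [-0.771, 1.429, 0.771]
contact_force: [2.3, -0.5, -2.5]
opening: 0.651
```

```bash
python3 st.py; python3 - <<'E'
from h import *
d=snap('side','s7')
cs=[np.load(f'pics/{n}.npz')['color'][235:330,275:365] for n in('s6','s7')]
cv2.imwrite('pics/c7.png',cv2.resize(np.hstack(cs),None,fx=4,fy=4,interpolation=cv2.INTER_CUBIC))
E
```

```text
t 14.15 pos [0.5006 0.0802 0.0971] yaw 146.7 tilt [-1. -0.  0.] F [ 2.3 -0.5 -2.5] T [-0.22 -0.32 -0.17] open 55.3 q6 -151.0
```

The pull fell from 8.7 to 2.5 N as the tool rose, so the cap seems free. I lift 10 mm more and look.

Emit:
arm_command --deltas '[[[0,0,0,0,0,0.3,255],[0,0,0,0,0,0.6,255],[0,0,0,0,0,1.0,255],[0,0,0,0,0,1.0,255]]]'

```text
t: 14.6
tool_pos: [0.5008, 0.0802, 0.1077]
ee_rot: [-0.772, 1.429, 0.772]
contact_force: [-0.2, -0.5, -0.9]
opening: 0.652
```

```bash
python3 st.py; python3 - <<'E'
from h import *
d=snap('side','s8')
cs=[np.load(f'pics/{n}.npz')['color'][235:330,275:365] for n in('s6','s8')]
cv2.imwrite('pics/c8.png',cv2.resize(np.hstack(cs),None,fx=4,fy=4,interpolation=cv2.INTER_CUBIC))
E
```

```text
t 14.6 pos [0.5008 0.0802 0.1077] yaw 146.7 tilt [-1.    -0.001  0.001] F [-0.2 -0.5 -0.9] T [ 0.04 -0.01  0.03] open 55.4 q6 -151.0
```

View pics/c8.png

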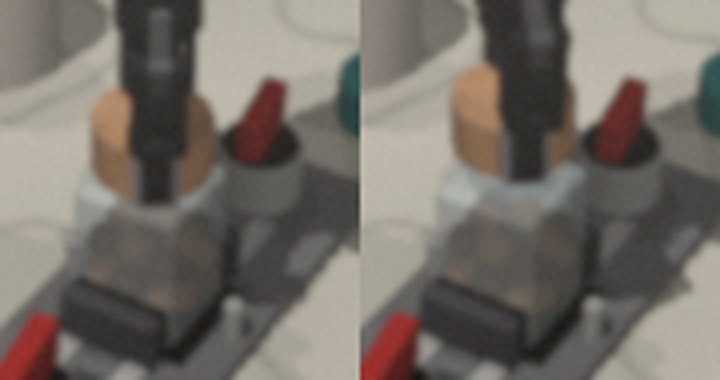

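The right crop shows the cap higher in the fingers and clear of the shoulder. The jar is unmoved, and the load on the tool is about the cap's weight. I raise 4 cm to the final height.

Emit:
arm_command --deltas '[[[0,0,0,0,0,1,255],[0,0,0,0,0,2,255],[0,0,0,0,0,3,255],[0,0,0,0,0,4.0,255],[0,0,0,0,0,4.0,255],[0,0,0,0,0,4.0,255],[0,0,0,0,0,4.0,255]]]'

```text
t: 15.35
tool_pos: [0.5004, 0.0801, 0.1466]
ee_rot: [-0.772, 1.43, 0.772]
contact_force: [0.3, -0.7, -0.6]
opening: 0.649
```

```bash
python3 st.py; python3 - <<'E'
from h import *
d=snap('side','s9'); t=snap('top','t9')
print('expected cap top/rim px',[np.round(proj(d,[.5008,.0802,z])) for z in(.178,.15)])
cv2.imwrite('pics/c9.png',cv2.resize(d['color'][190:370,230:390],None,fx=3.2,fy=3.2,interpolation=cv2.INTER_CUBIC))
E
python3 m.py t9
```

```text
t 15.35 pos [0.5004 0.0801 0.1466] yaw 146.7 tilt [-1.     0.001 -0.   ] F [ 0.3 -0.7 -0.6] T [-0.01  0.04  0.02] open 55.1 q6 -151.0
expected cap top/rim px [array([314., 240.]), array([313., 253.])]
red [322.9 275.2] 103 xy [ 0.5322 -0.0236] axis deg 117.6 rect [532.3 -24. ] [13.  42.2]
```

View pics/c9.png

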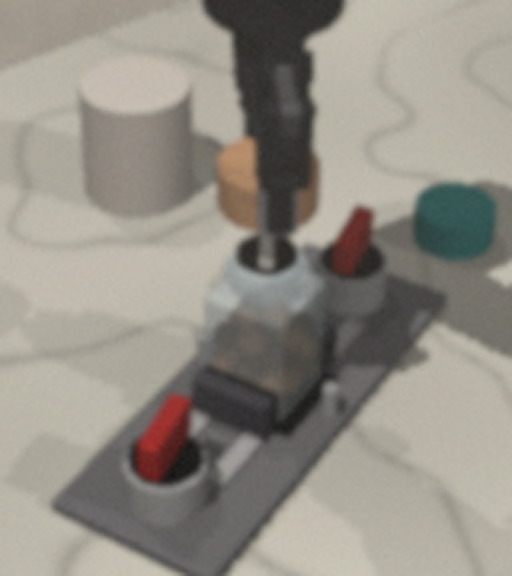

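The picture shows the cap held level at crop (267,180), with clear air above the open jar mouth at (265,255). Both red bars are parallel at their stops, and the jar is upright between the jaws. I hand it in.

```bash
python3 -c "
from h import *
sign_off()"; python3 st.py
```

```text
the job is handed in; nothing more can be done
the job is handed in; nothing more can be done
```

The job is handed in at about 15.5 s of the 61 s allowed. Both knobs are at their stops, and the cap is off and held above the open jar.

- **Knobs:** I turned each clockwise until the wrist torque rose to about 1.9–2.0 N m. The last top view puts the right bar at about 1.4 rad. The left bar was hidden in that view; its stop torque, the tool angle and the last side picture all point to the same position.
- **Cap:** I turned the tool 2.18 rad anticlockwise with a 90 N grip. The first lift briefly pulled 8.7 N before the cap came free. The load then fell to 0.6 N, about the cap's weight.
- **Final pose:** By my estimate the cap's rim is about 14 cm above the jar's underside, roughly 3 cm above the seal. The side picture shows the cap level and centred over the jar, and the jar upright in the clamp.
- **Bystanders:** My moves stayed clear of the mug, tea tin and canister. I did not measure their positions again at the end.
- **Not read directly:** The thread angle is inferred from the tool's turn and from the cap lifting off. The state could not be read again after the hand-in.

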